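# Hold the sprung incubator lid at the switch index

## Task

We are checking the lid switch of the tube incubator (the white bench unit with the clear-windowed lid). Slide its catch fully open while the lid is still shut, then take the lid by its bar handle, lift it against its spring until the lid's pointer stands at the index clamped on the quadrant, without swinging it well past, and hold it there steady: finish while still holding the lid, so that the reading can be taken. Leave the index where it is clamped and do not disturb the things round about.

Things in the scene. Friction and masses are not known exactly. Their poses are not given: they have to be found in the camera images.
- incubator: Tube incubator, fixed: white case 140 (x) x 200 (y) x 88 mm high; its lid, shut, spans 94 to 110 mm above the table. Origin: centre of its underside on the table, z up. Front (handle, catch) at its -x, hinge along its back edge at +x, quadrant at its +y end. The +y end is turned to the robot, the front to the robot's right, up to 12 degrees of yaw either way.
- hinge (a point): Point on the lid's hinge axis, at x = +64, y = 0, z = +94 mm in the incubator's frame. The axis runs along the incubator's y; opening turns the lid about +y, so that its front edge (-x) rises.
- lid: Hinged lid, 138 x 200 x 16 mm, with its handle. Origin on the hinge axis; axes as the incubator's when shut (angle 0), turning about y up to 0.95 rad. It weighs about 0.35 kg and a spring closes it: 0.81 N m when shut, plus 0.9 N m per rad; straight up at the bar about 6 N at first, 10 to 13 N at 30 to 40 degrees. Let go, it snaps shut. With the catch shut it is blocked after 1 degree.
- bar_grip (a point): Middle of the centre line of the lid's handle: a round steel bar 10 mm thick, 90 mm long, parallel to the hinge, in the plane of the lid, 36 mm clear of the lid's front edge, with a stalk at each end. In the lid's frame it is at x = -175, z = +8 mm; lid shut, 111 mm in front of the incubator's origin, 102 mm above the table. Its y axis runs along the bar; its axes turn with the lid.
- pointer_tip (a point): Tip of the slim dark pointer at the lid's +y end, 91 mm from the hinge axis. Its x axis runs from the tip to the hinge axis and turns with the lid.
- index_nose (a point): Nose of the index, a black block 28 x 18 mm with a steel thumb-screw, clamped on the slotted aluminium quadrant with 5-degree ticks. The nose points at the hinge axis, 93 mm from it, along its x axis. At the index, the pointer's tip is 2 mm from the nose and the two x axes are parallel.
- index (a joint): Angle at which the index is clamped, rad, 0.35 to 0.70, on the scale of the lid's angle (0 shut): at the index the lid has turned about the hinge by just this angle. Clamped tight.
- catch (a joint): Catch, m: 0 shut (its flat bolt lies over a tongue on the lid), 0.022 fully open; starts within 3 mm of shut. It slides along the incubator's +y, towards the robot; takes about 2 N and stays where it is left.
- catch_tab (a point): Centre of the top of the catch's black thumb tab: upright, 9 mm along the slide (incubator's y), 18 mm across (x), 25 mm tall above its steel bolt; top 124 mm above the table. Shut it is at incubator x = -89, y = +86 mm; the lid's front edge is 9 mm behind it, the near end of the handle bar (stalk) 36 mm from it along y.
- pen: Pen, 133 mm long, lying; bystander. Origin: centre of its underside.
- vial: Dropper vial with green cap, 19 mm across, 56 mm high, upright; bystander. Origin: centre of its underside.
- vial_white: Dropper vial with white cap, 19 mm across, 56 mm high, upright; bystander. Origin: centre of its underside.
- sachet: Flat square sachet, 52 mm, 4 mm thick; bystander. Origin: centre of its underside.

How it is judged:
On the way, in this order (a step that is already met when the one before it is completed fails the run):
1. the catch is slid fully open while the lid is still shut (value of joint catch above 0.018 m and height (world z) of bar_grip below 0.112 m), for 0.2 s.
2. the lid is lifted by its bar to the index (angle between the x axis of pointer_tip and the x axis of index_nose, either way round below 0.09 rad and contact force between the fingers and lid above 3 N and distance between the grasp point and bar_grip below 0.065 m), for 0.3 s.
At the end, for the whole second after the job is handed in: The lid stands within 5 degrees (0.09 rad) of the index, at rest (under 0.08 rad/s), held by the fingers (over 3 N on the lid) at its bar handle (TCP within 65 mm of the bar's middle), with the catch open (at least 16 mm of its 22 mm), through the last second (all of step 2 and angular speed of lid below 0.08 rad/s and value of joint catch above 0.016 m); the arm keeps its last pose, push and grip.
It fails at once if the lid is swung well past the index (more than about 14 degrees) (z of pointer_tip in the frame of index_nose above 0.022 m).
It fails at once if the index is shifted on its quadrant (distance of index_nose from where it was at the start of the episode above 0.006 m).
It fails at once if a thing round about is knocked or shifted by more than 3 cm (distance of any of pen, vial, vial_white, sachet from where it was at the start of the episode above 0.03 m).
It also fails if it takes over 42 s, if anything falls off the work surface, if the arm or the gripper's body presses on something with over 40 N, if the wrist force passes 120 N, or if a joint passes its speed limit or range.

## Robot

A 6-joint arm with a two-finger parallel gripper is mounted at the origin on a cart in front of the work surface, level with it; the furniture and walls round the work are solid. World frame = base frame: x ahead of the robot, y to its left, z up, the work surface at z = 0. Lengths are in m, angles in rad, forces in N, time in s.
With the tool pointing down it reaches from about 0.425 to 0.95 m from the base axis. Payload 3.5 kg.
Tool frame: the origin (TCP) lies between the finger pads, 19 mm behind the fingertips; this is the grasp point; z points along the fingers, y is the line along which they close (so a half turn about z gives the same grasp; the last joint's range is limited). The gripper opens to 85 mm and grips with 20 to 120 N. Pads are 22 mm wide; open, the fingers measure 114 mm over their backs; the gripper's body (76 mm by 85 mm) begins 54 mm behind the grasp point. The pads swing forward as they close: fully open they stand 13 mm farther back than shut.
Start: joints at [1.004, 0.286, 1.577, -0, 1.279, -0.15], TCP at [0.273, 0.617, 0.25] pointing down, gripper open.
Joint ranges: [-2.77, 2.77], [-0.9, 2.22], [0.21, 2.48], [-1.53, 4.67], [0.24, 2.81], [-2.84, 2.84]. Speed limits (rad/s): [2.79, 2.79, 3.14, 3.14, 3.14, 3.14].

## Interface

Orientations are given as a unit quaternion [x, y, z, w].
In Python, from plant import ctrl gives the robot as it stands.
- The arm moves only by the tool pendant, called after "Request:" as name(argument=value, ...), one argument or row to a line, values as JSON. Schema: {"type":"object","properties":{"segments":{"type":"array","items":{"type":"object","properties":{"xyz":{"type":"array","items":{"type":"number"},"minItems":3,"maxItems":3},"r":{"type":"array","items":{"type":"number"},"minItems":3,"maxItems":3},"aperture":{"type":"number"}},"additionalProperties":false,"required":["aperture"]},"minItems":1,"maxItems":10},"clamp_n":{"type":"number"},"only":{"type":"string"},"quiet":{"type":"boolean"},"lines":{"type":"string"}},"required":["segments"],"additionalProperties":false}. segments is a list of rows, 1 to 10 of them, each an object with the fields xyz (a list: dx, dy, dz in units of 50 mm), r (a list: a rotation vector rx, ry, rz in units of 0.1 rad), aperture (the opening from 0.0 (shut) to 1.0 (fully open)); a field left out counts as zero (the opening has to be given); each row is the pose to reach, as a shift and turn from the pose commanded when the call began, along the tool's axes at that moment; what a row does not reach only later rows make up. A row lasts 1/8 s, in which the tool goes at most 0.0625 m and 0.188 rad, less where a joint would pass 70% of its speed; a pose out of reach is approached as far as the arm can. The fingers move at their own pace and stop on an object; clamp_n is the grip in N (left out, the last holds). Time passes only in rows, so rows that do not move let the fingers close. The tool returns the time, the measured TCP pose, the force, the opening and the grip force at its end. only (a regular expression) keeps the lines of the reply that match it, lines (a string "A,B") keeps lines A to B, and quiet returns only ok. Input that does not fit is refused with a message, and nothing moves.
- ctrl.get_state(): the state, without advancing time (a new reading comes with each control period).
- ctrl.read_camera(name): name is "scene" or "top"; returns a dict with "pixels" (400x640x3 uint8, red, green, blue), "camera_matrix" (3x3 intrinsics, pixels), "dist_coeffs" ([k1, k2, p1, p2, k3] as OpenCV has them; the pictures are not rectified), "xyz" and "orientation" of the camera in the world. Camera axes: x right, y down, z forward; pixel columns grow to the right and rows downward; lengths in m; the calibration is good to about 2 mm. A picture is of the moment at which its call begins. There is no depth.
- ctrl.sign_off(): hands the job in; it is judged then, once.
The state is a dict: "time": time; "qpos": joint angles; "dq": joint speeds; "joint_efforts": joint torques, N m; "eef_pos": TCP position; "tcp_rot": TCP orientation; "contact_force": force on the tool from outside, world axes, zero at the start; "wrist_torque": the same for the moment, N m; "opening": opening from 0.0 (shut) to 1.0 (fully open); "finger_force": force on a finger pad.
Only numpy, scipy, OpenCV 4.12 (cv2) and the standard library are available. Lean on these libraries where they do the work, as an engineer would, in place of code of your own. Each camera call takes 0.05 s, during which the arm holds its last target. There are 200 camera calls.

## Working session

There is one attempt and no reset: what is moved stays moved. The work goes in short steps, Python scripts to look and compute and a tool call to move; the robot and the scene stay as the last step left them, time stands still between calls to the robot, and variables do not carry over. Pictures are saved under pics/ and viewed, at most 10 in all, crops included, and the job is handed in when it is done.

```bash
ls; mkdir -p pics
```

Create h.py:
```python
from plant import ctrl
import numpy as np, cv2
from scipy.spatial.transform import Rotation as R
def cam(n):
    c=ctrl.read_camera(n); c['K']=np.array(c['camera_matrix'],float); c['D']=np.array(c['dist_coeffs'],float)
    c['R']=R.from_quat(c['orientation']).as_matrix(); c['t']=np.array(c['xyz'],float); return c
def ray(c,uv):
    p=cv2.undistortPoints(np.array(uv,float).reshape(-1,1,2),c['K'],c['D']).reshape(-1,2)
    return (c['R']@np.c_[p,np.ones(len(p))].T).T
def plane(c,uv,z):
    d=ray(c,uv); return c['t']+d*((z-c['t'][2])/d[:,2])[:,None]
def proj(c,P):
    return cv2.projectPoints((np.atleast_2d(P)-c['t'])@c['R'],np.zeros(3),np.zeros(3),c['K'],c['D'])[0].reshape(-1,2)
def tri(cs,uvs):
    A=np.zeros((3,3));b=np.zeros(3)
    for c,uv in zip(cs,uvs):
        d=ray(c,uv)[0];d/=np.linalg.norm(d);M=np.eye(3)-np.outer(d,d);A+=M;b+=M@c['t']
    return np.linalg.solve(A,b)
```

Run:
```python
from h import *
print(ctrl.get_state())
for n in('scene','top'):
    c=cam(n);print(n,c['K'].tolist(),c['D'],c['t'],c['R'].round(3).tolist())
    cv2.imwrite(f'pics/{n}0.png',c['pixels'][...,::-1])
```

```text
pics
plant.py
{'time': 0.0, 'qpos': array([ 1.00400662e+00,  2.87208872e-01,  1.57814349e+00, -4.94649127e-07,
        1.27860659e+00, -1.50023259e-01]), 'dq': array([ 0.00030543, -0.00035442, -0.00162848, -0.00078576, -0.0015054 ,
       -0.00070589]), 'joint_efforts': array([-1.40007742e-03, -4.05997717e+01, -2.92616451e+01, -1.66140385e-04,
        5.87533388e-03,  3.96853281e-06]), 'eef_pos': array([0.27290505, 0.61671475, 0.24863646]), 'tcp_rot': array([ 2.06878158e-01,  9.78365999e-01, -1.10805237e-03, -4.14806595e-04]), 'contact_force': array([-0.37280825, -0.85035466,  0.20868493]), 'wrist_torque': array([ 0.0062157 ,  0.04314466, -0.00555374]), 'finger_force': 0.0, 'opening': 1.0036215705973301}
scene [[367.83480478885696, 0.0, 324.5046669773992], [0.0, 367.83480478885696, 200.64041772790034], [0.0, 0.0, 1.0]] [-0.00255245  0.          0.          0.          0.        ] [ 0.06230014 -0.40910465  0.66410455] [[0.619, -0.512, 0.596], [-0.785, -0.42, 0.455], [0.017, -0.75, -0.662]]
top [[400.6570955663281, 0.0, 318.91104563184393], [0.0, 400.6570955663281, 201.17734424230105], [0.0, 0.0, 1.0]] [-0.07534359  0.          0.          0.          0.        ] [ 0.4864784  -0.00759016  0.94509715] [[0.028, -0.998, 0.063], [-0.999, -0.03, -0.037], [0.039, -0.062, -0.997]]
```

View pics/scene0.png

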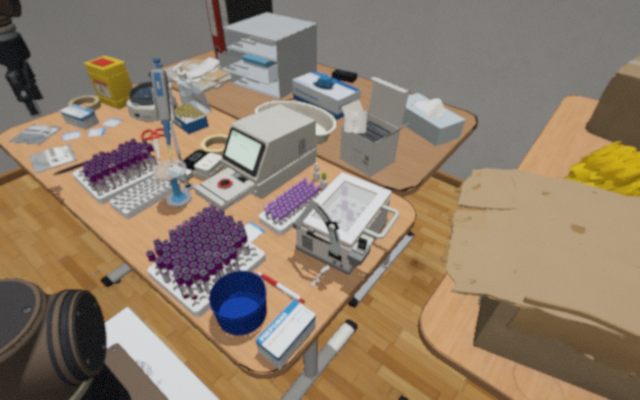

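View pics/top0.png

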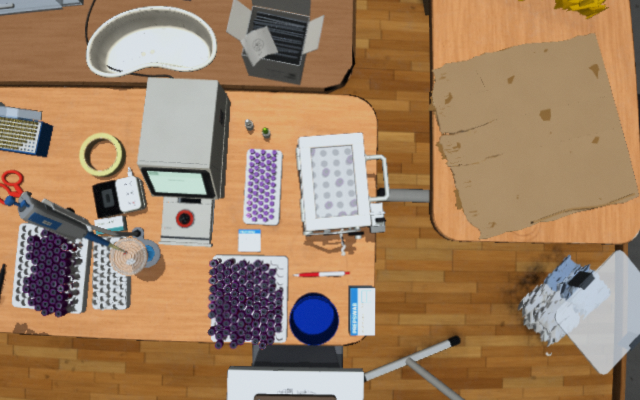

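The scene view shows the incubator at about (345,220), with its handle at (385,215) and its quadrant at (325,235). The top view shows the lid at (335,183), the handle at (380,178) and the catch at about (377,212). I'll enlarge both.

Run:
```python
import cv2,numpy as np
s=cv2.imread('pics/scene0.png');t=cv2.imread('pics/top0.png')
a=cv2.resize(s[165:285,285:405],None,fx=5,fy=5,interpolation=cv2.INTER_CUBIC)
b=cv2.resize(t[125:265,285:401],None,fx=4.2857,fy=4.2857,interpolation=cv2.INTER_CUBIC)
cv2.imwrite('pics/sc1.png',a);cv2.imwrite('pics/tc1.png',b)
```

```text
(no output)
```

View pics/sc1.png

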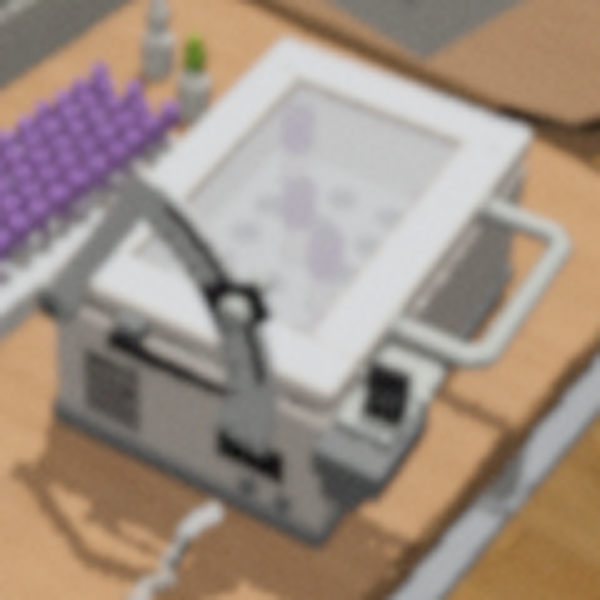

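View pics/tc1.png

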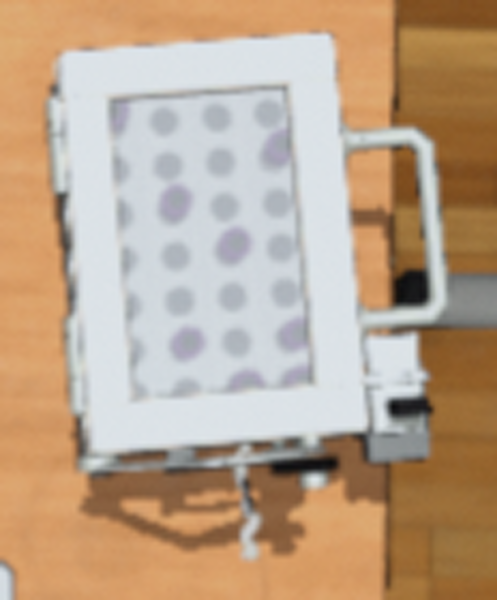

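In the crops I can see the lid corners, the bar's outer edge, the black tab (scene crop 387,370; top crop 408,406) and the index block with its steel screw (scene crop 238,303; top crop 313,478). I'll triangulate these.

Create m.py:
```python
from h import *
S=cam('scene');T=cam('top')
s=lambda u,v:(285+(u+.5)/5-.5,165+(v+.5)/5-.5)
t=lambda u,v:(285+(u+.5)/4.2857-.5,125+(v+.5)/4.2857-.5)
P=dict(A=[(332,400),(367,430)],B=[(530,131),(333,35)],C=[(285,40),(62,55)],D=[(90,287),(92,452)],
 barfar=[(562,235),(425,133)],barnear=[(484,355),(439,312)],tab=[(388,374),(408,406)],screw=[(238,303),(313,478)])
W={}
for k,(a,b) in P.items():
    p=tri([S,T],[s(*a),t(*b)]);W[k]=p
    print(k,p.round(4),'reproj',(proj(S,p)-s(*a)).round(1)[0],(proj(T,p)-t(*b)).round(1)[0])
# frame from corners on z=.11: lid centre at inc x -5 (64-69=-5), y0
def frame(Q):
    L=np.array([[-74,100],[-74,-100],[64,-100],[64,100]])/1e3
    Q=np.array(Q)[:,:2];lc=L.mean(0);qc=Q.mean(0)
    H=(L-lc).T@(Q-qc);th=np.arctan2(H[0,1]-H[1,0],H[0,0]+H[1,1])
    r=np.array([[np.cos(th),-np.sin(th)],[np.sin(th),np.cos(th)]]);o=qc-r@lc
    print('yaw',np.degrees(th).round(2),'o',o.round(4),'res',(((L@r.T)+o)-Q).round(4).tolist());return th,r,o
for n,c,f,i in(('S',S,s,0),('T',T,t,1)):
    frame(plane(c,[f(*P[k][i]) for k in 'ABCD'],.110))
th,r,o=frame([W[k] for k in 'ABCD'])
for k in W:
    l=r.T@(W[k][:2]-o);print(k,'inc frame',l.round(4),W[k][2].round(4))
l=r.T@(W['screw'][:2]-o);print('idx',np.arctan2(W['screw'][2]-.094,.064-l[0]),np.hypot(W['screw'][2]-.094,.064-l[0]))
```

```bash
python3 m.py
```

```text
A [ 0.493  -0.1493  0.1059] reproj [-0.4  0. ] [ 0.3 -0.2]
B [ 0.6875 -0.1272  0.1104] reproj [ 0. -0.] [-0.  0.]
C [0.6734 0.0063 0.1079] reproj [-0.2  0. ] [ 0.2 -0.2]
D [ 0.483  -0.0196  0.0962] reproj [-3.4  0.1] [ 2.7 -2.3]
barfar [ 0.6401 -0.1739  0.1056] reproj [ 0.6 -0.1] [-0.5  0.4]
barnear [ 0.5523 -0.1842  0.1067] reproj [-0.5  0.1] [ 0.4 -0.3]
tab [ 0.5051 -0.1664  0.1228] reproj [-0.5  0.1] [ 0.4 -0.3]
screw [ 0.4702 -0.1163  0.1582] reproj [-0.6  0.1] [ 0.5 -0.4]
yaw 98.48 o [ 0.5811 -0.0723] res [[0.0028, -0.0084], [0.003, -0.0038], [-0.0009, 0.0014], [-0.0049, 0.0108]]
yaw 96.11 o [ 0.5822 -0.0657] res [[-0.0018, -0.0019], [0.0018, -0.0013], [0.0022, 0.002], [-0.0022, 0.0013]]
yaw 96.51 o [ 0.5836 -0.0675] res [[-0.0003, -0.003], [0.0039, -0.0025], [0.0024, 0.0011], [-0.006, 0.0044]]
A inc frame [-0.071   0.0994] 0.1059
B inc frame [-0.0711 -0.0964] 0.1104
C inc frame [ 0.0631 -0.0975] 0.1079
D inc frame [0.059  0.0946] 0.0962
barfar inc frame [-0.1121 -0.044 ] 0.1056
barnear inc frame [-0.1124  0.0444] 0.1067
tab inc frame [-0.0893  0.0893] 0.1228
screw inc frame [-0.0356  0.1183] 0.1582
idx 0.5726190573956886 0.11849739636602874
```

Run:
```python
from h import *
S=cam('scene');T=cam('top')
print(plane(S,[(178,195),(245,180)],0),plane(T,[(145,255),(185,215)],0))
print('pipette head',tri([S,T],[(157,60),(10,203)]),'analyser top',tri([S,T],[(262,108),(180,82)]))
s=ctrl.get_state();Rt=R.from_quat(s['tcp_rot']).as_matrix();print(Rt.round(3))
for g in([.273,.617,.45],[.5,-.166,.45],[.505,-.166,.20]): print(g,(Rt.T@(np.array(g)-s['eef_pos'])).round(3))
```

```text
[[ 4.23324167e-01  3.73458900e-01  0.00000000e+00]
 [ 5.85284773e-01  2.81574992e-01 -1.11022302e-16]] [[0.40747728 0.36106231 0.        ]
 [0.50405624 0.27072908 0.        ]]
pipette head [0.51040864 0.45353558 0.32698531] analyser top [0.72410556 0.26727613 0.18437247]
[[-0.914  0.405 -0.   ]
 [ 0.405  0.914 -0.001]
 [ 0.    -0.001 -1.   ]]
[0.273, 0.617, 0.45] [ 0.  -0.  -0.2]
[0.5, -0.166, 0.45] [-0.524 -0.624 -0.2  ]
[0.505, -0.166, 0.2] [-0.529 -0.622  0.05 ]
```
Pipette up to 0.33, at (0.41..0.51,.37..0.45). Raise by 0.2 → 0.45 TCP; tip at .43. OK, then straight-line path: at y=.41, x=.334. Fine. Note fingers open; radius check at z=.45: line min radius: passes (0.35,.35)=.49; (0.42,.1)=.44 hmm near min 0.425 reach (tool down). Go via an intermediate point: (0.45,0.25): radius .51. Above racks. Good. Rotation turn: world -59.8° about z = tool z is down, so rz tool = +1.044 rad. At 0.188/row = 6 rows. Distance .2+.4+.42=1.02 m /0.0625 = 17 rows + . Each row ≤10 per call.

Careful with the scale: shifts go in units of 50 mm and turns go in units of 0.1 rad. That gives: -0.31 m is -6.2, -0.264 m is -5.28, 1.044 rad is 10.44.

Request:
pendant(
  segments=[
    {"xyz": [0, 0, -1.2], "aperture": 0.6},
    {"xyz": [0, 0, -2.4], "aperture": 0.3},
    {"xyz": [0, 0, -4], "aperture": 0.3},
    {"xyz": [-1.6, -1.4, -4], "r": [0, 0, 1], "aperture": 0.3},
    {"xyz": [-6.2, -5.28, -4], "r": [0, 0, 5], "aperture": 0.3},
    {"xyz": [-6.2, -5.28, -4], "r": [0, 0, 7], "aperture": 0.3},
    {"xyz": [-6.2, -5.28, -4], "r": [0, 0, 9], "aperture": 0.3},
    {"xyz": [-6.2, -5.28, -4], "r": [0, 0, 10.44], "aperture": 0.3},
    {"xyz": [-6.2, -5.28, -4], "r": [0, 0, 10.44], "aperture": 0.3},
    {"xyz": [-6.2, -5.28, -4], "r": [0, 0, 10.44], "aperture": 0.3},
  ],
  clamp_n=20,
)

```text
time: 1.55
eef_pos: [0.4506, 0.2477, 0.4502]
tcp_rot: [0.669, 0.744, 0.0, 0.0]
contact_force: [-0.1, 0.3, -0.1]
opening: 0.297
finger_force: 0.0
```

Create g.py:
```python
from h import *
import sys
s=ctrl.get_state();Rt=R.from_quat(s['tcp_rot']).as_matrix()
print('pos',s['eef_pos'].round(4),'y az',np.degrees(np.arctan2(Rt[1,1],Rt[0,1])).round(1),'z',Rt[:,2].round(3),'F',s['contact_force'].round(1),'q',s['qpos'].round(2),'op',round(s['opening'],3),'t',s['time'])
for a in sys.argv[1:]:
    g=np.array(eval(a));print(g,(Rt.T@(g-s['eef_pos'])).round(4))
```

```bash
python3 g.py '[.505,-.166,.38]' '[.505,-.166,.132]'
```

```text
pos [0.4506 0.2477 0.4502] y az 6.1 z [ 0.001 -0.    -1.   ] F [-0.1  0.3 -0.1] q [ 0.31 -0.16  1.69 -0.    1.61  0.2 ] op 0.297 t 1.55
[ 0.505 -0.166  0.38 ] [-0.4171  0.0103  0.0704]
[ 0.505 -0.166  0.132] [-0.4171  0.0101  0.3184]
```

Request:
pendant(
  segments=[
    {"xyz": [-8.38, 0.2, 0.6], "aperture": 0.3},
    {"xyz": [-8.38, 0.2, 0.6], "aperture": 0.3},
    {"xyz": [-8.38, 0.2, 0.6], "aperture": 0.3},
    {"xyz": [-8.38, 0.2, 0.6], "aperture": 0.3},
    {"xyz": [-8.38, 0.2, 1], "aperture": 0.3},
    {"xyz": [-8.38, 0.2, 1], "aperture": 0.3},
    {"xyz": [-8.38, 0.2, 1.6], "aperture": 0.3},
    {"xyz": [-8.38, 0.2, 3.2], "aperture": 0.3},
    {"xyz": [-8.38, 0.2, 4.4], "aperture": 0.3},
    {"xyz": [-8.38, 0.2, 5], "aperture": 0.3},
  ],
)

```text
time: 2.8
eef_pos: [0.5045, -0.1647, 0.1968]
tcp_rot: [0.667, 0.745, -0.0, -0.002]
contact_force: [0.4, -0.6, 0.6]
opening: 0.3
finger_force: 0.0
```

Request:
pendant(
  segments=[
    {"xyz": [0, 0, 0.7], "aperture": 0.3},
    {"xyz": [0, 0, 0.7], "aperture": 0.3},
  ],
)

```text
time: 3.05
eef_pos: [0.5036, -0.164, 0.1617]
tcp_rot: [0.667, 0.745, -0.001, -0.004]
contact_force: [0.5, -0.4, 0.1]
opening: 0.299
finger_force: 0.0
```

```bash
python3 g.py '[.505,-.168,.131]'
```

Run:
```python
from h import *
S=cam('scene')['pixels'][165:285,285:405,::-1];T=cam('top')['pixels'][125:265,285:405,::-1]
cv2.imwrite('pics/two1.png',np.hstack([cv2.resize(S,(400,400),interpolation=2),cv2.resize(T,(400,467),interpolation=2)[:400] if 0 else cv2.resize(T[20:],(400,400),interpolation=2)]))
```

```text
pos [ 0.5036 -0.164   0.1617] y az 6.3 z [-0.007  0.004 -1.   ] F [ 0.5 -0.4  0.1] q [-0.51  0.06  2.    0.    1.08 -0.62] op 0.299 t 3.05
[ 0.505 -0.168  0.131] [-0.0043  0.0011  0.0307]
```

View pics/two1.png

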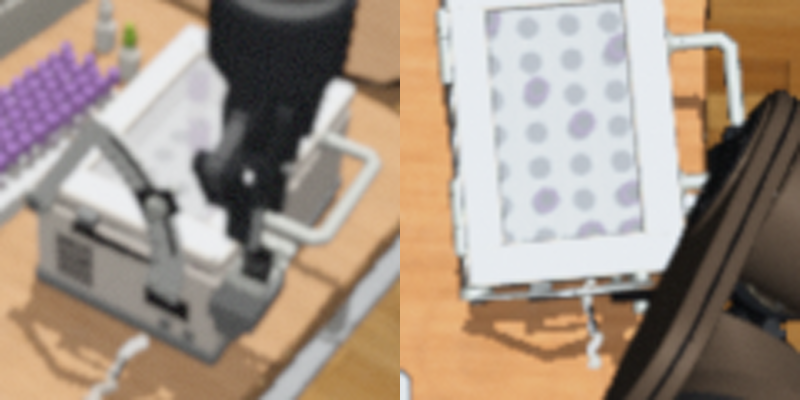

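The left half shows the fingers just above the black tab at (258,262), lined up with it. I'll lower around the tab and grip it.

In the tool's units: -0.004 m is -0.08, 0.001 m is 0.02.

Request:
pendant(
  segments=[
    {"xyz": [-0.08, 0.02, 0.3], "aperture": 0.3},
    {"xyz": [-0.08, 0.02, 0.62], "aperture": 0.3},
    {"xyz": [-0.08, 0.02, 0.62], "aperture": 0.3},
  ],
)

```text
time: 3.52
eef_pos: [0.5061, -0.1684, 0.1322]
tcp_rot: [0.667, 0.745, -0.0, -0.002]
contact_force: [-0.9, 0.1, -0.3]
opening: 0.301
finger_force: 0.0
```

```bash
python3 g.py
```

```text
pos [ 0.5061 -0.1684  0.1322] y az 6.3 z [-0.003  0.002 -1.   ] F [-0.9  0.1 -0.3] q [-0.51  0.11  2.01  0.    1.02 -0.62] op 0.301 t 3.525
```

Request:
pendant(
  segments=[
    {"aperture": 0},
    {"aperture": 0},
    {"aperture": 0},
  ],
  clamp_n=30,
)

```text
time: 3.9
eef_pos: [0.507, -0.1689, 0.134]
tcp_rot: [0.667, 0.745, -0.0, -0.0]
contact_force: [-0.8, -0.0, -1.0]
opening: 0.088
finger_force: 32.7
```

```bash
python3 g.py
```

```text
pos [ 0.507  -0.1689  0.134 ] y az 6.3 z [-0. -0. -1.] F [-0.8 -0.  -1. ] q [-0.51  0.11  2.01 -0.    1.02 -0.62] op 0.088 t 3.9
```

In the tool's units: -0.02 m is -0.4, -0.015 m is -0.3.

Request:
pendant(
  segments=[
    {"xyz": [0, -0.1, 0], "aperture": 0},
    {"xyz": [0, -0.2, 0], "aperture": 0},
    {"xyz": [0, -0.3, 0], "aperture": 0},
    {"xyz": [0, -0.4, 0], "aperture": 0},
    {"xyz": [0, -0.4, 0], "aperture": 0},
  ],
)

```text
time: 4.53
eef_pos: [0.4867, -0.1712, 0.134]
tcp_rot: [0.667, 0.745, -0.0, -0.0]
contact_force: [-0.1, 0.5, -2.9]
opening: 0.092
finger_force: 32.6
```

```bash
python3 g.py
```

```text
pos [ 0.4867 -0.1712  0.134 ] y az 6.3 z [-0.001  0.    -1.   ] F [-0.1  0.5 -2.9] q [-0.53  0.07  2.06 -0.    1.02 -0.64] op 0.092 t 4.525
```

Request:
pendant(
  segments=[
    {"xyz": [0, -0.04, 0], "aperture": 0},
    {"xyz": [0, -0.08, 0], "aperture": 0},
    {"xyz": [0, -0.08, 0], "aperture": 0},
  ],
)

```text
time: 4.9
eef_pos: [0.4862, -0.1712, 0.1341]
tcp_rot: [0.668, 0.744, 0.003, 0.004]
contact_force: [12.2, 1.9, -10.3]
opening: 0.091
finger_force: 31.7
```

```bash
python3 g.py
```

```text
pos [ 0.4862 -0.1712  0.1341] y az 6.2 z [ 0.01  0.   -1.  ] F [ 12.2   1.9 -10.3] q [-0.54  0.06  2.06  0.01  1.01 -0.65] op 0.091 t 4.9
```

Request:
pendant(
  segments=[
    {"aperture": 0.3},
    {"xyz": [0, 0.06, 0], "aperture": 0.3},
    {"xyz": [0, 0.06, 0], "aperture": 0.3},
    {"xyz": [0, 0.06, -0.6], "aperture": 0.3},
    {"xyz": [0, 0.06, -1.6], "aperture": 0.3},
    {"xyz": [0, 0.06, -2], "aperture": 0.45},
    {"xyz": [0, 0.06, -2], "aperture": 0.45},
  ],
)

```text
time: 5.78
eef_pos: [0.4872, -0.1719, 0.2364]
tcp_rot: [0.667, 0.745, 0.0, 0.002]
contact_force: [0.8, -0.2, 0.4]
opening: 0.45
finger_force: 0.0
```

```bash
python3 g.py
```

```text
pos [ 0.4872 -0.1719  0.2364] y az 6.3 z [ 0.004 -0.003 -1.   ] F [ 0.8 -0.2  0.4] q [-0.54 -0.06  1.98 -0.    1.22 -0.65] op 0.45 t 5.775
```

Request:
pendant(
  segments=[
    {"xyz": [0.1, 0.6, 0], "r": [0, 0, 1.8], "aperture": 0.45},
    {"xyz": [0.1, 1.2, 0], "r": [0, 0, 3.6], "aperture": 0.45},
    {"xyz": [0.1, 1.8, 0], "r": [0, 0, 5.4], "aperture": 0.45},
    {"xyz": [0.1, 2.16, 0], "r": [0, 0, 7.2], "aperture": 0.45},
    {"xyz": [0.1, 2.16, 0], "r": [0, 0, 9], "aperture": 0.45},
    {"xyz": [0.1, 2.16, 0], "r": [0, 0, 10.8], "aperture": 0.45},
    {"xyz": [0.1, 2.16, 0], "r": [0, 0, 12.6], "aperture": 0.45},
    {"xyz": [0.1, 2.16, 0], "r": [0, 0, 14.4], "aperture": 0.45},
    {"xyz": [0.1, 2.16, 0], "r": [0, 0, 15.71], "aperture": 0.45},
    {"xyz": [0.1, 2.16, 0], "r": [0, 0, 15.71], "aperture": 0.45},
  ],
)

```text
time: 7.02
eef_pos: [0.5922, -0.1541, 0.2319]
tcp_rot: [0.998, 0.056, -0.002, -0.001]
contact_force: [-0.3, 0.7, -0.2]
opening: 0.446
finger_force: 0.0
```

```bash
python3 g.py '[.5955,-.178,.15]' '[.5955,-.178,.104]'
```

Run:
```python
from h import *
S=cam('scene')['pixels'][165:285,285:405,::-1];T=cam('top')['pixels'][125:265,285:405,::-1]
cv2.imwrite('pics/two2.png',np.hstack([cv2.resize(S,(400,400),interpolation=2),cv2.resize(T[20:],(400,400),interpolation=2)]))
```

```text
pos [ 0.5922 -0.1541  0.2319] y az -83.6 z [-0.003  0.001 -1.   ] F [-0.3  0.7 -0.2] q [-0.42  0.17  1.75 -0.    1.23  1.04] op 0.446 t 7.025
[ 0.5955 -0.178   0.15  ] [0.0009 0.0242 0.0818]
[ 0.5955 -0.178   0.104 ] [0.001  0.0243 0.1278]
```

View pics/two2.png

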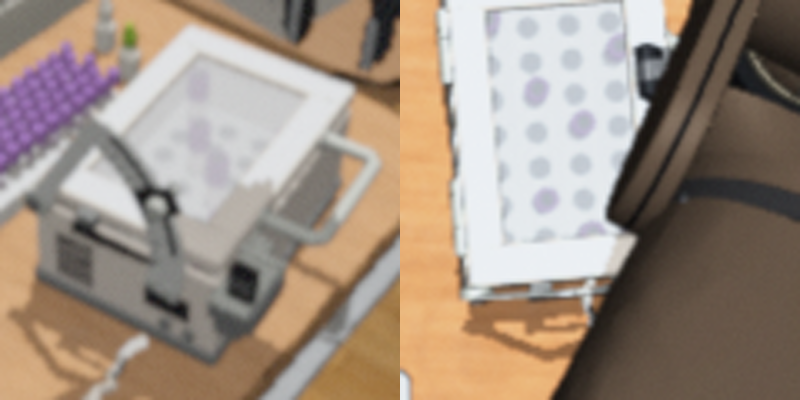

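The scene half shows the tab moved out to (242,280), and the bar running from (320,238) to (375,160) with nothing in the way. I'll descend over the bar.

In the tool's units: 0.128 m is 2.56, 0.11 m is 2.2.

Request:
pendant(
  segments=[
    {"xyz": [0.02, 0.48, 0.6], "aperture": 0.45},
    {"xyz": [0.02, 0.48, 1.4], "aperture": 0.45},
    {"xyz": [0.02, 0.48, 2.2], "aperture": 0.45},
    {"xyz": [0.02, 0.48, 2.56], "aperture": 0.45},
    {"xyz": [0.02, 0.48, 2.56], "aperture": 0.45},
  ],
)

```text
time: 7.75
eef_pos: [0.5959, -0.1777, 0.1045]
tcp_rot: [0.998, 0.055, -0.001, -0.001]
contact_force: [0.1, 1.7, -0.2]
opening: 0.452
finger_force: 0.0
```

```bash
python3 g.py
```

```text
pos [ 0.5959 -0.1777  0.1045] y az -83.7 z [-0.003  0.001 -1.   ] F [ 0.1  1.7 -0.2] q [-0.45  0.33  1.81 -0.    1.01  1.01] op 0.452 t 7.75
```

Request:
pendant(
  segments=[
    {"aperture": 0},
    {"aperture": 0},
    {"aperture": 0},
    {"aperture": 0},
  ],
  clamp_n=80,
)

```text
time: 8.25
eef_pos: [0.5982, -0.1798, 0.1084]
tcp_rot: [0.998, 0.055, 0.002, 0.002]
contact_force: [0.4, -6.0, 4.0]
opening: 0.081
finger_force: 78.5
```

```bash
python3 g.py
```

```text
pos [ 0.5982 -0.1798  0.1084] y az -83.7 z [ 0.004 -0.004 -1.   ] F [ 0.4 -6.   4. ] q [-0.45  0.32  1.81 -0.    1.01  1.01] op 0.081 t 8.25
```

In the tool's units: -0.035 m is -0.7, -0.026 m is -0.52, -0.2 rad is -2.

Request:
pendant(
  segments=[
    {"xyz": [0, -0.02, -0.18], "r": [-0.5, 0, 0], "aperture": 0},
    {"xyz": [0, -0.04, -0.34], "r": [-1, 0, 0], "aperture": 0},
    {"xyz": [0, -0.06, -0.52], "r": [-1.5, 0, 0], "aperture": 0},
    {"xyz": [0, -0.1, -0.7], "r": [-2, 0, 0], "aperture": 0},
    {"xyz": [0, -0.1, -0.7], "r": [-2, 0, 0], "aperture": 0},
  ],
  clamp_n=100,
)

```text
time: 8.88
eef_pos: [0.5975, -0.1738, 0.1416]
tcp_rot: [0.993, 0.055, 0.008, 0.101]
contact_force: [5.8, -7.6, -4.0]
opening: 0.073
finger_force: 98.1
```

```bash
python3 g.py
```

```text
pos [ 0.5975 -0.1738  0.1416] y az -83.7 z [ 0.027 -0.2   -0.979] F [ 5.8 -7.6 -4. ] q [-0.38  0.25  1.84 -0.22  0.96  1.2 ] op 0.073 t 8.875
```

In the tool's units: -0.043 m is -0.86, -0.009 m is -0.18, -0.25 rad is -2.5.

Request:
pendant(
  segments=[
    {"xyz": [0, -0.02, -0.18], "r": [-0.5, 0, 0], "aperture": 0},
    {"xyz": [0, -0.04, -0.34], "r": [-1, 0, 0], "aperture": 0},
    {"xyz": [0, -0.06, -0.52], "r": [-1.5, 0, 0], "aperture": 0},
    {"xyz": [0, -0.1, -0.7], "r": [-2, 0, 0], "aperture": 0},
    {"xyz": [0, -0.14, -0.86], "r": [-2.5, 0, 0], "aperture": 0},
    {"xyz": [0, -0.14, -0.86], "r": [-2.5, 0, 0], "aperture": 0},
    {"xyz": [0, -0.14, -0.86], "r": [-2.5, 0, 0], "aperture": 0},
  ],
)

```text
time: 9.75
eef_pos: [0.5956, -0.1575, 0.1811]
tcp_rot: [0.973, 0.054, 0.014, 0.222]
contact_force: [7.0, -5.1, -6.1]
opening: 0.072
finger_force: 98.3
```

```bash
python3 g.py;  python3 - <<'E'
from h import *
S=cam('scene')['pixels'][165:285,285:405,::-1]
cv2.imwrite('pics/s3.png',cv2.resize(S,(600,600),interpolation=2))
E
```

```text
pos [ 0.5956 -0.1575  0.1811] y az -83.7 z [ 0.052 -0.431 -0.901] F [ 7.  -5.1 -6.1] q [-0.27  0.19  1.87 -0.51  0.97  1.46] op 0.072 t 9.75
```

View pics/s3.png

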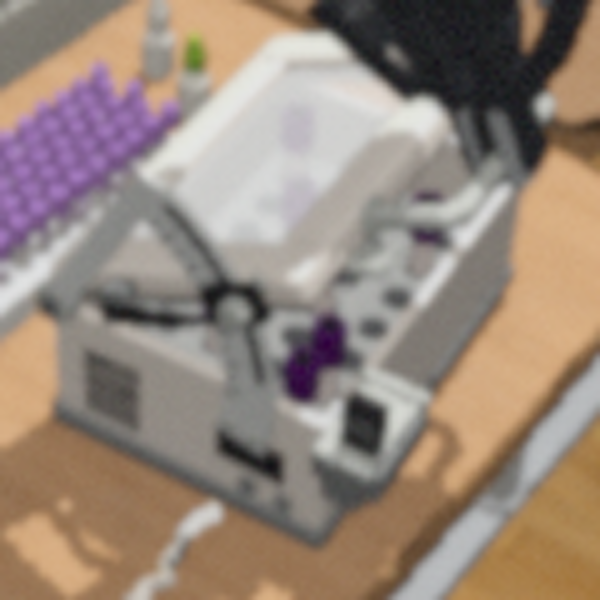

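The pointer is now clear: a dark bar in the scene crop from about (95,300) at the hinge to a tip near (205,318), still below the index block centred at (238,300). I'll work out both angles in the quadrant plane.

Create a.py:
```python
from h import *
th=np.radians(96.3);X=np.array([np.cos(th),np.sin(th),0]);Y=np.array([-np.sin(th),np.cos(th),0]);o=np.array([.5825,-.0665,0])
s=lambda u,v:(285+(u+.5)/5-.5,165+(v+.5)/5-.5)
def run(c,pts):
  for yy in(.104,.110,.116):
    print('y',yy,'hinge px',((proj(c,o+.064*X+yy*Y+[0,0,.094])[0]-[284.5,164.5])*5-.5).round(0))
    for k,p in pts.items():
        d=ray(c,[s(*p)])[0];q=c['t']+d*((yy-(c['t']-o)@Y)/(d@Y));l=(q-o)@X
        print('  ',k,'x',l.round(4),'z',q[2].round(4),'ang',np.arctan2(q[2]-.094,.064-l).round(3),'r',np.hypot(q[2]-.094,.064-l).round(4))
if __name__=='__main__':
    run(cam('scene'),dict(p1=(120,302),p2=(160,313),p3=(200,318),idxL=(210,298),idxR=(266,304),idxC=(238,302)))
```

```bash
python3 a.py
```

```text
y 0.104 hinge px [ 47. 299.]
   p1 x 0.0256 z 0.1134 ang 0.468 r 0.043
   p2 x 0.0056 z 0.1179 ang 0.389 r 0.0631
   p3 x -0.0138 z 0.1258 ang 0.388 r 0.084
   idxL x -0.0182 z 0.1397 ang 0.507 r 0.0941
   idxR x -0.0438 z 0.1503 ang 0.482 r 0.1216
   idxC x -0.0312 z 0.1445 ang 0.488 r 0.1078
y 0.11 hinge px [ 39. 308.]
   p1 x 0.0215 z 0.1207 ang 0.561 r 0.0502
   p2 x 0.0017 z 0.1252 ang 0.464 r 0.0696
   p3 x -0.0174 z 0.1329 ang 0.446 r 0.0902
   idxL x -0.0218 z 0.1467 ang 0.551 r 0.1007
   idxR x -0.047 z 0.1572 ang 0.517 r 0.1277
   idxC x -0.0346 z 0.1515 ang 0.528 r 0.1141
y 0.116 hinge px [ 31. 316.]
   p1 x 0.0174 z 0.1281 ang 0.631 r 0.0577
   p2 x -0.0021 z 0.1325 ang 0.527 r 0.0765
   p3 x -0.021 z 0.1401 ang 0.497 r 0.0967
   idxL x -0.0253 z 0.1537 ang 0.589 r 0.1074
   idxR x -0.0502 z 0.164 ang 0.55 r 0.134
   idxC x -0.0379 z 0.1584 ang 0.563 r 0.1205
```

Request:
pendant(
  segments=[
    {"xyz": [0, -0.02, -0.1], "r": [-0.3, 0, 0], "aperture": 0},
    {"xyz": [0, -0.02, -0.2], "r": [-0.6, 0, 0], "aperture": 0},
    {"xyz": [0, -0.02, -0.32], "r": [-0.9, 0, 0], "aperture": 0},
    {"xyz": [0, -0.02, -0.32], "r": [-0.9, 0, 0], "aperture": 0},
    {"xyz": [0, -0.02, -0.32], "r": [-0.9, 0, 0], "aperture": 0},
  ],
)

```text
time: 10.48
eef_pos: [0.5947, -0.1492, 0.1944]
tcp_rot: [0.963, 0.053, 0.017, 0.265]
contact_force: [8.2, -3.6, -5.5]
opening: 0.069
finger_force: 98.3
```

```bash
python3 g.py;  python3 - <<'E'
from h import *
S=np.mean([cam('scene')['pixels'] for _ in range(6)],0).astype(np.uint8)[205:265,290:350,::-1]
cv2.imwrite('pics/s4.png',cv2.resize(S,(600,600),interpolation=2))
E
```

```text
pos [ 0.5947 -0.1492  0.1944] y az -83.7 z [ 0.06  -0.508 -0.859] F [ 8.2 -3.6 -5.5] q [-0.23  0.17  1.88 -0.62  0.98  1.55] op 0.069 t 10.475
```

View pics/s4.png

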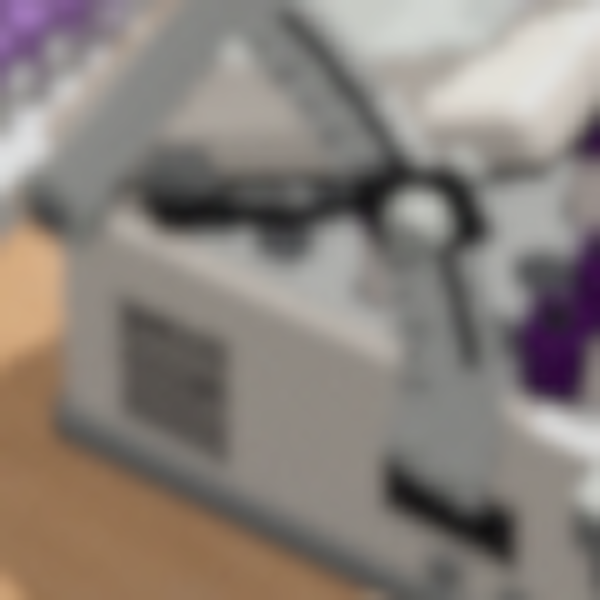

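The pointer now runs from (170,208) to about (350,192) and its tip meets the index block's left end at about (365,190). The block is centred near (428,203). I'll put numbers on the remaining gap.

Run:
```python
from a import *
f=lambda u,v:(u/2+25,v/2+200)
c=cam('scene')
run(c,dict(p1=f(220,207),p2=f(280,199),p3=f(345,192),idxL=f(375,192),idxC=f(428,203),idxR=f(482,213)))
# predicted pixel of tip and nose axis, crop s4
for a in(.45,.5,.55,.6):
  P=[o+(.064-r*np.cos(a))*X+.104*Y+[0,0,.094+r*np.sin(a)] for r in(.05,.091,.107,.121)]
  print(a,((proj(c,P)-[290,205])*10).round(0).tolist())
```

```text
y 0.104 hinge px [ 47. 299.]
   p1 x 0.018 z 0.1167 ang 0.458 r 0.0513
   p2 x 0.0032 z 0.1271 ang 0.499 r 0.0693
   p3 x -0.0124 z 0.1376 ang 0.519 r 0.0879
   idxL x -0.0194 z 0.1415 ang 0.518 r 0.0959
   idxC x -0.0316 z 0.1451 ang 0.49 r 0.1084
   idxR x -0.0439 z 0.149 ang 0.471 r 0.1211
y 0.11 hinge px [ 39. 308.]
   p1 x 0.014 z 0.124 ang 0.54 r 0.0583
   p2 x -0.0006 z 0.1343 ang 0.558 r 0.0762
   p3 x -0.016 z 0.1447 ang 0.565 r 0.0947
   idxL x -0.0229 z 0.1484 ang 0.56 r 0.1025
   idxC x -0.035 z 0.152 ang 0.53 r 0.1147
   idxR x -0.0471 z 0.1558 ang 0.508 r 0.1271
y 0.116 hinge px [ 31. 316.]
   p1 x 0.01 z 0.1313 ang 0.604 r 0.0656
   p2 x -0.0044 z 0.1414 ang 0.606 r 0.0833
   p3 x -0.0196 z 0.1517 ang 0.604 r 0.1015
   idxL x -0.0264 z 0.1554 ang 0.596 r 0.1093
   idxC x -0.0383 z 0.1589 ang 0.565 r 0.1212
   idxR x -0.0503 z 0.1627 ang 0.541 r 0.1333
0.45 [[212.0, 204.0], [364.0, 213.0], [426.0, 216.0], [482.0, 220.0]]
0.5 [[208.0, 195.0], [356.0, 195.0], [417.0, 195.0], [471.0, 195.0]]
0.55 [[202.0, 185.0], [347.0, 177.0], [406.0, 173.0], [459.0, 170.0]]
0.6 [[197.0, 175.0], [336.0, 158.0], [394.0, 151.0], [445.0, 145.0]]
```

The pointer reads about 0.515 rad (0.53 from the arm's motion). The index reads about 0.50 to 0.55, so the lid is at the index within tolerance. I'll let it settle, check for drift, and hand in.

Request:
pendant(
  segments=[
    {"aperture": 0},
    {"aperture": 0},
    {"aperture": 0},
    {"aperture": 0},
    {"aperture": 0},
  ],
)

```text
time: 11.45
eef_pos: [0.5947, -0.1492, 0.1943]
tcp_rot: [0.963, 0.053, 0.017, 0.265]
contact_force: [8.3, -3.5, -7.3]
opening: 0.069
finger_force: 98.3
```

```bash
python3 g.py && python3 -c "
from plant import ctrl
print(ctrl.sign_off())"
```

```text
pos [ 0.5947 -0.1492  0.1943] y az -83.7 z [ 0.06  -0.508 -0.859] F [ 8.3 -3.5 -7.3] q [-0.23  0.17  1.88 -0.62  0.98  1.55] op 0.069 t 11.45
the job is handed in; nothing more can be done
None
```

I slid the catch to its stop with the lid shut, then lifted the lid by its bar to the index (pointer about 0.52 rad, index about 0.50 to 0.55 by camera). I handed in at about 11.5 s with the lid held steady; sign-off returned no verdict.

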